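# Draw a loaded vial carrier from the autosampler dock

### The arm

A 7-joint arm with a two-finger parallel gripper is mounted at the origin on the work surface. World frame = base frame: x ahead of the robot, y to its left, z up, the work surface at z = 0. Lengths are in m, angles in rad, forces in N, time in s.
With the tool pointing down it reaches from about 0.425 to 0.925 m from the base axis. Payload 6.8 kg.
Tool frame: the origin (TCP) lies at the very end of the fingers, on their centre line; the grasp point (between the pads) lies r.pinch_z behind it (r.pinch_z is the distance from the TCP to the grasp point, in m); z points along the fingers, y is the line along which they close (so a half turn about z gives the same grasp; the last joint's range is limited). The gripper opens to 85 mm and grips with 20 to 120 N. Pads are 22 mm wide; open, the fingers measure 114 mm over their backs; the gripper's body (76 mm by 85 mm) begins 54 mm behind the grasp point. The pads swing forward as they close: fully open they stand 13 mm farther back than shut.
Start: joints at [1.016, 0.477, 0.022, 1.555, -0.011, 1.109, -0.083], TCP at [0.292, -0.609, 0.231] pointing down, gripper open.
Joint ranges: [-2.96, 2.96], [-0.34, 2.1], [-1.41, 1.46], [0.24, 2.44], [-1.37, 4.51], [0.17, 1.92], [-2.96, 2.96]. Speed limits (rad/s): [2.39, 2.39, 3.14, 3.14, 3.14, 3.14, 3.14].

### API

Orientations are given as a rotation vector (axis times angle).
In Python, from bench import status, grab_frame, camera_model, r gives the robot as it stands. The module is installed in compiled form; this text tells all that it offers.
- The arm moves only by the shell command python3 -m creep 'ROWS' [FORCE]. ROWS is text: rows parted by semicolons, each of 7 numbers parted by spaces: the turn, a rotation vector about the tool's x, y, z in rad, then the shift along the tool's x, y, z in mm, then the opening, from -1 (shut) to 1 (fully open). In form: rx ry rz tx ty tz fingers; .... A call has 1 to 10 rows; each row is the pose to reach, as a shift and turn from the pose commanded when the call began, along the tool's axes at that moment; what a row does not reach only later rows make up. A row lasts 1/8 s, in which the tool goes at most 62.5 mm and 10.7 degrees, less where a joint would pass 70% of its speed; a pose out of reach is approached as far as the arm can. A call with a gripper value outside its range is refused whole. The fingers move at their own pace and stop on an object; FORCE is the grip in N (left out, the last holds). Time passes only in rows, so rows that repeat a pose let the fingers close. It gives the time, the measured TCP pose, the force, the opening and the grip force at its end, in the units of the state.
- status.get_obs(): the state, without advancing time (a new reading comes with each control period).
- grab_frame(name): name is "scene" or "top"; returns (picture, depth): 400x640x3 uint8, red, green, blue; 400x640 float32, m along the optical axis (not along the pixel's ray), 0 where there is no reading.
- camera_model(name): a dict with "K" (3x3 intrinsics, pixels), "rvec" (rotation vector, rad) and "tvec" (3), from world to camera coordinates, as OpenCV has them. Camera axes: x right, y down, z forward; pixel columns grow to the right and rows downward; lengths in m; the calibration is good to about 2 mm. A picture is of the moment at which its call begins. camera_model takes no time and is no camera call.
- r.hand_in(): hands the job in; it is judged then, once.
The state is a dict: "clock": time; "joints": joint angles; "qvel": joint speeds; "tau": joint torques, N m; "tcp_pos": TCP position; "orientation": TCP orientation; "contact_force": force on the tool from outside, world axes, zero at the start; "moment": the same for the moment, N m; "grip_width": finger opening in m; "gripper_force": force on a finger pad.
Only numpy, scipy, OpenCV 4.12 (cv2) and the standard library are available. Lean on these libraries where they do the work, as an engineer would, in place of code of your own. Each camera call takes 0.05 s, during which the arm holds its last target. There are 200 camera calls.

### The job

Take the vial carrier that has two vials in it out of the sample dock: draw it straight out of its channel by its upright tab, keeping it level, and set it down flat inside the shallow steel tray without dropping it. Leave the other two carriers where they are.

Things in the scene. Friction and masses are not known exactly. Their poses are not given: they have to be found in the camera images.
- carrier_two: The one to take: aluminium plate 120 x 44 x 8 mm (x, y, z), vials in both wells (x = 5, 40 mm; 36 mm high), 70-140 g. Grip tab upright at its front end, centred at x = -45 mm, 26 long (x), 12 thick (y), its top at z = 48 mm. Origin: centre of the plate's underside, at first 25 mm above the bench; z up, +x into the dock. Slides out along its own -x with light friction; clear after 85 mm.
- carrier_one: Like carrier_two, but with a vial in one well only; stays. All three lie in parallel level channels, 78 mm apart, in any order, of a cream dock fixed to the bench at a small yaw. Play in the channel: 2 mm each side, 2.5 mm above, under lips (top 39.5 mm above the bench) that prevent lifting. The tabs stand free in front of the dock.
- carrier_none: Like carrier_two, with the same tab and origin, but both wells empty (dark discs); stays in its channel.
- tray: Shallow open rectangular steel tray fixed to the bench at any small yaw, outside 168 x 92 mm (x, y), rim 12 mm high, walls and floor 4 mm thick, so inside 160 x 84 mm. Origin: centre of its underside, on the bench; x along its length, z up. The carrier lies lengthwise in it, either way round.
Things that resemble listed ones, but are neither listed nor needed, are in the scene too. What is shaped like the carrier_two but red or turquoise is not meant.

How it is judged:
By the outcome, as a careful person would: the job done as asked, in the order asked, and still so for the second after the job is handed in, with the robot touching nothing.
It also fails if it takes over 37 s, if anything falls off the work surface, if the arm or the gripper's body presses on something with over 40 N, if the wrist force passes 120 N, or if a joint passes its speed limit or range.

## Working session

There is one attempt and no reset: what is moved stays moved. The work goes in short steps, Python scripts to look and compute and a shell command to move; the robot and the scene stay as the last step left them, time stands still between calls to the robot, and variables do not carry over. Pictures are saved under pics/ and viewed, at most 10 in all, crops included, and the job is handed in when it is done.

```bash
mkdir -p pics
cat > h.py <<'E'
import numpy as np, cv2
from bench import status, grab_frame, camera_model, r
def cam(n):
    m=camera_model(n); R=cv2.Rodrigues(np.array(m["rvec"],float))[0]
    return np.array(m["K"]),R,np.array(m["tvec"],float).ravel()
def ray(n,u,v,z):
    K,R,t=cam(n); d=R.T@np.linalg.inv(K)@[u,v,1]; c=-R.T@t
    return c+d*(z-c[2])/d[2]
def proj(n,p):
    K,R,t=cam(n); q=K@(R@np.array(p)+t); return q[:2]/q[2]
def cloud(n,dep):
    K,R,t=cam(n); v,u=np.mgrid[0:400,0:640]
    P=np.stack([(u-K[0,2])/K[0,0]*dep,(v-K[1,2])/K[1,1]*dep,dep],-1)
    W=(P-t)@R; W[dep==0]=np.nan; return W
def save(n,f):
    im,d=grab_frame(n); cv2.imwrite(f"pics/{f}.png",im[:,:,::-1]); np.savez(f"pics/{f}.npz",im=im,d=d); return im,d
E
python3 - <<'E'
from h import *
for n in("top","scene"):
    save(n,n+"0"); K,R,t=cam(n); print(n,K.tolist(),-R.T@t,R.T[:,2])
o=status.get_obs(); print(o["tcp_pos"],o["orientation"],o["clock"],r.pinch_z,o["grip_width"])
R=cv2.Rodrigues(np.array(o["orientation"]))[0];print(R)
E
```

```text
top [[394.8348241057116, 0.0, 323.4819452812836], [0.0, 394.8348241057116, 198.412111379982], [0.0, 0.0, 1.0]] [0.45060039 0.03008302 0.98042571] [ 0.13005889 -0.02103282 -0.99128316]
scene [[405.7791189017468, 0.0, 323.45748281656967], [0.0, 405.7791189017468, 194.35345848945119], [0.0, 0.0, 1.0]] [1.13281689 0.0919879  0.8263859 ] [-0.58646405 -0.0602164  -0.80773381]
[ 0.29142309 -0.60827669  0.23044083] [-3.06202272e+00 -6.95696735e-01  7.05662221e-04] 0.1 0.0187 0.08517373634585444
[[ 9.01826519e-01  4.32097587e-01 -7.77827020e-04]
 [ 4.32098275e-01 -9.01825446e-01  1.39486132e-03]
 [-9.87479893e-05 -1.59402064e-03 -9.99998725e-01]]
```

View pics/top0.png

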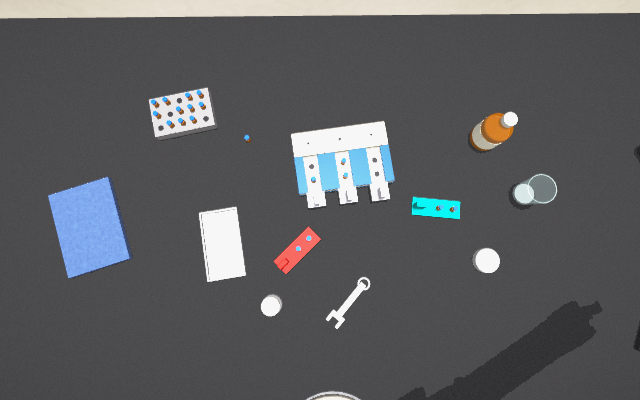

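View pics/scene0.png

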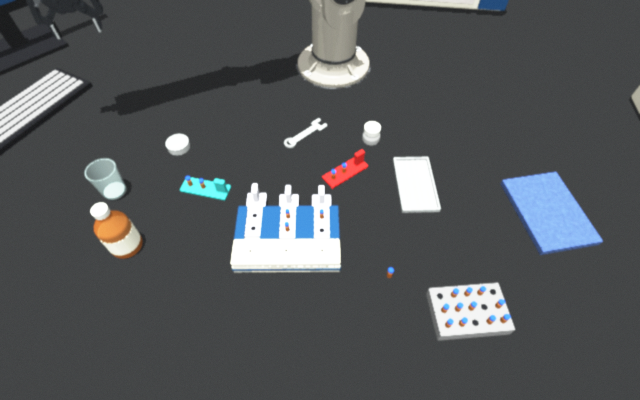

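The top view shows three candidates. The left carrier (313,180) has one blue cap and one dark disc, the middle one (345,170) has two caps, and the right one (377,170) has two dark discs. The middle one fits. The red (298,250) and turquoise (436,208) look-alikes are out, and the tray is at (222,245). Next I confirm with an enlarged crop and measure.

Run:
```python
from h import *
a=np.load("pics/top0.npz"); b=np.load("pics/scene0.npz")
c1=cv2.resize(a["im"][115:215,285:400],None,fx=3.4,fy=3.4,interpolation=cv2.INTER_CUBIC)
c2=cv2.resize(b["im"][175:275,228:346],(400,340),interpolation=cv2.INTER_CUBIC)
cv2.imwrite("pics/crop.png",np.hstack([c1,c2])[:,:,::-1])
# tab tops from depth, both views
for n,s in(("top",a),("scene",b)):
    W=cloud(n,s["d"]); x,y,z=W[...,0],W[...,1],W[...,2]
    m=((z>0.06)&(z<0.085)&(x>.40)&(x<.6)&(abs(y)<.25)).astype(np.uint8)
    k,l,st,ce=cv2.connectedComponentsWithStats(m)
    for i in range(1,k):
        if st[i,4]>5: p=W[l==i]; print(n,ce[i].round(1),st[i,4],p.mean(0).round(4),p.min(0).round(3),p.max(0).round(3))
# tray
im=a["im"]; W=cloud("top",a["d"])
g=(im.min(2)>150).astype(np.uint8)
k,l,st,ce=cv2.connectedComponentsWithStats(g)
for i in range(1,k):
    if st[i,4]>150:
        c=max(cv2.findContours((l==i).astype(np.uint8),0,1)[0],key=cv2.contourArea)
        bx=cv2.boxPoints(cv2.minAreaRect(c)); P=np.array([ray("top",u,v,.012) for u,v in bx])
        e=[np.linalg.norm(P[j]-P[j-1]).round(3) for j in(1,2)]
        print(ce[i].round(),st[i,4],"ctr",P.mean(0).round(4),"edges",e,"yaw",[np.degrees(np.arctan2(*(P[j]-P[j-1])[[1,0]])).round(1) for j in(1,2)])
```

```text
top [382.2 191.5] 67 [ 0.5836 -0.1265  0.0719] [ 0.571 -0.133  0.062] [ 0.597 -0.12   0.076]
top [349.  194.4] 67 [ 0.5782 -0.0488  0.0718] [ 0.566 -0.056  0.061] [ 0.591 -0.042  0.077]
top [316.1 198.5] 62 [0.5699 0.028  0.0728] [0.557 0.021 0.065] [0.583 0.035 0.077]
scene [254.4 189.1] 64 [ 0.5884 -0.1254  0.0703] [ 0.574 -0.134  0.061] [ 0.6   -0.119  0.075]
scene [287.7 191.5] 66 [ 0.5859 -0.0475  0.0705] [ 0.57  -0.055  0.061] [ 0.595 -0.041  0.077]
scene [320.9 191.4] 58 [0.5768 0.0289 0.0713] [0.56  0.023 0.062] [0.588 0.035 0.077]
[301.   7.] 9981 ctr [ 1.0836 -0.0037  0.012 ] edges [np.float64(1.693), np.float64(0.049)] yaw [np.float64(-90.4), np.float64(172.8)]
[182. 113.] 1765 ctr [0.8051 0.3655 0.012 ] edges [np.float64(0.153), np.float64(0.101)] yaw [np.float64(-78.4), np.float64(-168.0)]
[509. 119.] 196 ctr [ 0.7728 -0.4709  0.012 ] edges [np.float64(0.044), np.float64(0.036)] yaw [np.float64(-46.9), np.float64(-138.7)]
[342. 159.] 4602 ctr [ 0.6611 -0.0409  0.012 ] edges [np.float64(0.242), np.float64(0.2)] yaw [np.float64(-82.7), np.float64(-174.7)]
[481. 139.] 256 ctr [ 0.7225 -0.4004  0.012 ] edges [np.float64(0.046), np.float64(0.074)] yaw [np.float64(-45.3), np.float64(-136.7)]
[528. 192.] 403 ctr [ 0.5937 -0.5215  0.012 ] edges [np.float64(0.107), np.float64(0.074)] yaw [np.float64(-90.9), np.float64(174.4)]
[222. 244.] 2694 ctr [0.4716 0.2595 0.012 ] edges [np.float64(0.095), np.float64(0.171)] yaw [np.float64(-83.1), np.float64(-171.7)]
[487. 260.] 490 ctr [ 0.4191 -0.387   0.012 ] edges [np.float64(0.059), np.float64(0.058)] yaw [np.float64(-91.1), np.float64(175.5)]
[348. 302.] 490 ctr [ 0.3291 -0.0472  0.012 ] edges [np.float64(0.138), np.float64(0.038)] yaw [np.float64(-40.8), np.float64(-129.6)]
[271. 305.] 352 ctr [0.3237 0.1409 0.012 ] edges [np.float64(0.051), np.float64(0.045)] yaw [np.float64(-46.3), np.float64(-135.2)]
```

View pics/crop.png

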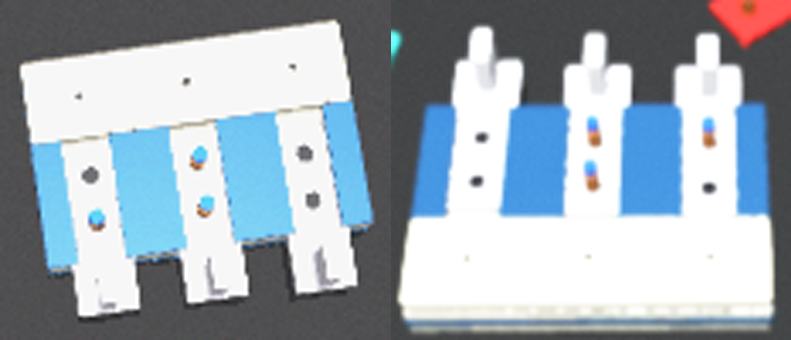

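The crop confirms it: the middle carrier holds two blue-capped vials, the left one holds one and the right one none. Its tab is at about (349,194) in top. Next I refine the yaw and check the tray in the second view.

```bash
cat >> h.py <<'E'
def rows(x,y,z,yaw):
    "turn about tool z (rad) and shift (mm, tool axes) to bring the TCP to x,y,z with tool x at yaw deg"
    o=status.get_obs(); R=cv2.Rodrigues(np.array(o["orientation"]))[0]; c,s=np.cos(np.radians(yaw)),np.sin(np.radians(yaw))
    T=np.array([[c,s,0],[s,-c,0],[0,0,-1.]])
    return cv2.Rodrigues(R.T@T)[0].ravel().round(4),(1000*R.T@(np.array([x,y,z])-o["tcp_pos"])).round(1)
E
python3 - <<'E'
from h import *
a=np.load("pics/top0.npz"); b=np.load("pics/scene0.npz")
def edges(n,c,z):
    bx=cv2.boxPoints(cv2.minAreaRect(c)); P=np.array([ray(n,u,v,z) for u,v in bx])
    return P.mean(0).round(4),[(np.linalg.norm(P[j]-P[j-1]).round(3),np.degrees(np.arctan2(*(P[j]-P[j-1])[[1,0]])).round(1)) for j in(1,2,3,0)]
for n,s,uv in(("top",a,(342,160)),("scene",b,(287,230))):
    im=s["im"].astype(int); h=cv2.cvtColor(s["im"],cv2.COLOR_RGB2HSV)
    m=((h[...,0]>95)&(h[...,0]<125)&(h[...,1]>120)&(h[...,2]>120)).astype(np.uint8)
    w=np.zeros_like(m); w[uv[1]-45:uv[1]+45,uv[0]-60:uv[0]+60]=1
    m=cv2.morphologyEx(m*w,cv2.MORPH_OPEN,np.ones((3,3)))
    # boundary between blue and cream block: per column extreme row
    pts=[]
    for u in range(uv[0]-60,uv[0]+60):
        q=np.where(m[:,u])[0]
        if len(q)>15: pts.append((u,q.min() if n=="top" else q.max()))
    P=np.array([ray(n,u,v,.03) for u,v in pts])[:,:2]
    vx,vy,_,_=cv2.fitLine(P.astype(np.float32),cv2.DIST_HUBER,0,.01,.01).ravel(); print(n,"dock y-line -> yaw",np.degrees(np.arctan(-vx/vy)).round(2),len(P))
im=b["im"]; g=(im.min(2)>110).astype(np.uint8); k,l,st,ce=cv2.connectedComponentsWithStats(g)
i=l[185,416]; 
c=max(cv2.findContours((cv2.morphologyEx(g,cv2.MORPH_CLOSE,np.ones((7,7)))*0+ (cv2.dilate((l==i).astype(np.uint8),np.ones((3,3)))>0)).astype(np.uint8),0,1)[0],key=cv2.contourArea)
print(st[i]); q=cv2.approxPolyDP(c,6,True)[:,0]; P=np.array([ray("scene",u,v,.012) for u,v in q]); print(P.round(3),P.mean(0))
print(rows(.58,-.048,.15,5))
E
```

```text
top dock y-line -> yaw 7.4 53
scene dock y-line -> yaw 6.89 53
[ 393  156   48   57 2191]
[[0.389 0.201 0.012]
 [0.574 0.223 0.012]
 [0.56  0.317 0.012]
 [0.377 0.297 0.012]] [0.47510086 0.25963307 0.012     ]
(array([-0.0016,  0.0004,  0.3596]), array([ 502.3, -380.5,   81. ]))
```

Run:
```python
from h import *
for n,v0,v1 in(("top",160,182),("scene",211,231)):
    s=np.load(f"pics/{n}0.npz"); im=s["im"].astype(float); f=im[...,0]  # red: blue floor low, plate high
    res={}
    for v in range(v0,v1):
        g=f[v]; 
        for u in range(235,400):
            if (g[u]-165)*(g[u+1]-165)<0:
                uu=u+(165-g[u])/(g[u+1]-g[u]); X=ray(n,uu,v,.033); 
                t=X[:2]; res.setdefault(round((t[1]-np.tan(np.radians(6.5))*(t[0]-.6))/.006),[]).append(t)
    for k in sorted(res):
        P=np.array(res[k],np.float32)
        if len(P)>13:
            vx,vy,x0,y0=cv2.fitLine(P,cv2.DIST_HUBER,0,.001,.001).ravel(); print(n,len(P),"y at x=.58:",(y0+vy/vx*(.58-x0)).round(4),"yaw",np.degrees(np.arctan(vy/vx)).round(2))
```

```text
top 22 y at x=.58: -0.146 yaw 7.49
top 22 y at x=.58: -0.1105 yaw 7.14
top 21 y at x=.58: -0.0671 yaw 7.29
top 20 y at x=.58: -0.0313 yaw 6.87
top 19 y at x=.58: 0.0116 yaw 7.03
top 19 y at x=.58: 0.0478 yaw 6.81
scene 20 y at x=.58: -0.1462 yaw 7.09
scene 20 y at x=.58: -0.109 yaw 6.94
scene 20 y at x=.58: -0.0679 yaw 7.25
scene 20 y at x=.58: 0.0114 yaw 7.12
scene 20 y at x=.58: 0.0496 yaw 6.43
```

```bash
python3 -m creep '0 0 0.1 60 -45 10 0.2; 0 0 0.2 110 -83 20 0.2; 0 0 0.3 160 -121 30 0.2; 0 0 0.33 210 -159 40 0.2; 0 0 0.33 260 -197 45 0.2; 0 0 0.33 310 -235 50 0.2; 0 0 0.33 360 -273 50 0.2; 0 0 0.33 410 -311 50 0.2; 0 0 0.33 460 -348 50 0.2; 0 0 0.33 502 -380 50 0.2' 40
```

```text
clock: 1.35
tcp_pos: [0.5771, -0.0545, 0.1811]
orientation: [3.136, 0.183, -0.0]
contact_force: [1.5, -0.3, 1.1]
grip_width: 0.0513
gripper_force: 0.0
```

Run:
```python
from h import *
print(rows(.581,-.049,.041,7.05))
im,d=save("scene","s1"); cv2.imwrite("pics/s1c.png",cv2.resize(im[120:280,200:380],(720,580),interpolation=cv2.INTER_CUBIC)[:,:,::-1])
```

```text
(array([ 0.0002,  0.0003, -0.0065]), array([  4.6,  -5. , 140.1]))
```

View pics/s1c.png

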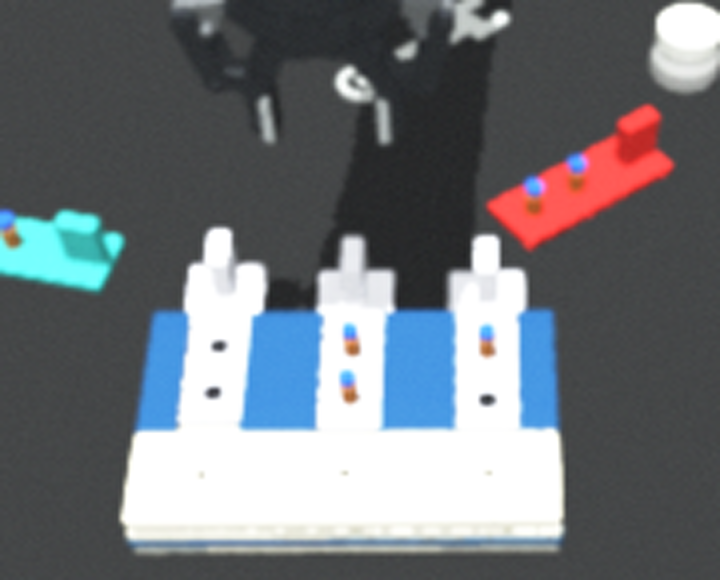

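The fingers, at crop (267,120) and (385,120), straddle the tab line at (352,255), and nothing else has moved. I descend and close.

```bash
python3 -m creep '0 0 -0.0065 4.6 -5 40 0.2; 0 0 -0.0065 4.6 -5 80 0.2; 0 0 -0.0065 4.6 -5 110 0.2; 0 0 -0.0065 4.6 -5 130 0.2; 0 0 -0.0065 4.6 -5 140 0.2; 0 0 -0.0065 4.6 -5 140 0.2' 40; python3 -c "
from h import *
print(rows(.581,-.049,.041,7.05)); save('scene','s2'); im=cv2.imread('pics/s2.png'); cv2.imwrite('pics/s2c.png',cv2.resize(im[140:240,220:350],(780,600),interpolation=cv2.INTER_CUBIC))"
```

```text
clock: 2.15
tcp_pos: [0.5801, -0.0508, 0.0409]
orientation: [-3.136, -0.193, 0.002]
contact_force: [0.1, -0.4, 0.2]
grip_width: 0.0512
gripper_force: 0.0
(array([-0.0002,  0.0012,  0.0001]), array([ 1.1, -1.7, -0.2]))
```

View pics/s2c.png

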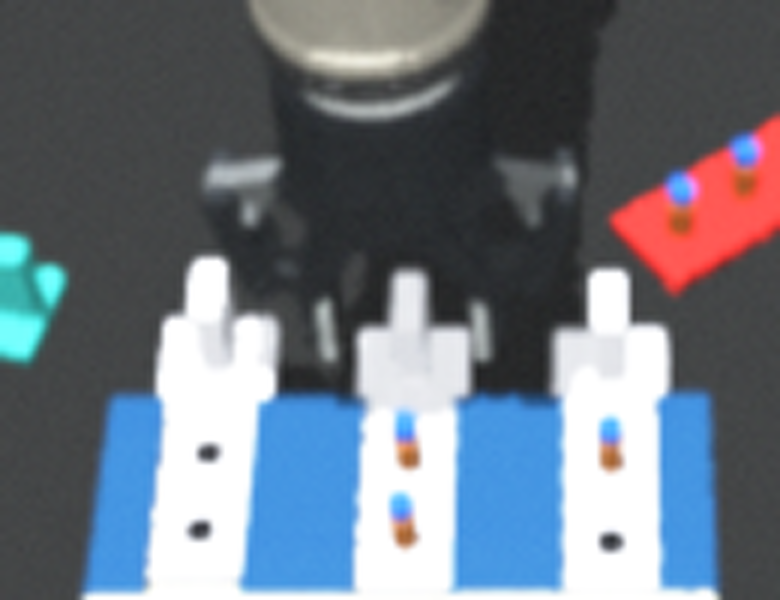

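The fingers at (325,330) and (482,330) stand either side of the tab at (410,310), which is about 1.5 mm off centre. I correct that and close.

```bash
python3 -m creep '0 0 0 1 -1.7 0 0.2; 0 0 0 1 -1.7 0 -0.4; 0 0 0 1 -1.7 0 -1; 0 0 0 1 -1.7 0 -1; 0 0 0 1 -1.7 0 -1; 0 0 0 1 -1.7 0 -1; 0 0 0 1 -1.7 0 -1' 50
```

```text
clock: 3.08
tcp_pos: [0.5816, -0.0489, 0.0418]
orientation: [3.136, 0.193, 0.001]
contact_force: [-2.3, 0.4, 5.7]
grip_width: 0.0112
gripper_force: 50.4
```

```bash
python3 -m creep '0 0 0 -3 0 0 -1; 0 0 0 -7 0 0 -1; 0 0 0 -12 0 0 -1; 0 0 0 -18 0 0 -1; 0 0 0 -24 0 0 -1; 0 0 0 -30 0 0 -1; 0 0 0 -30 0 0 -1'; python3 -c "
from h import *
save('scene','s3'); im=cv2.imread('pics/s3.png'); cv2.imwrite('pics/s3c.png',cv2.resize(im[140:240,220:350],(780,600),interpolation=cv2.INTER_CUBIC))"
```

```text
clock: 3.95
tcp_pos: [0.5508, -0.0527, 0.0415]
orientation: [3.136, 0.193, -0.001]
contact_force: [-0.9, -0.3, 7.5]
grip_width: 0.0112
gripper_force: 50.8
```

View pics/s3c.png

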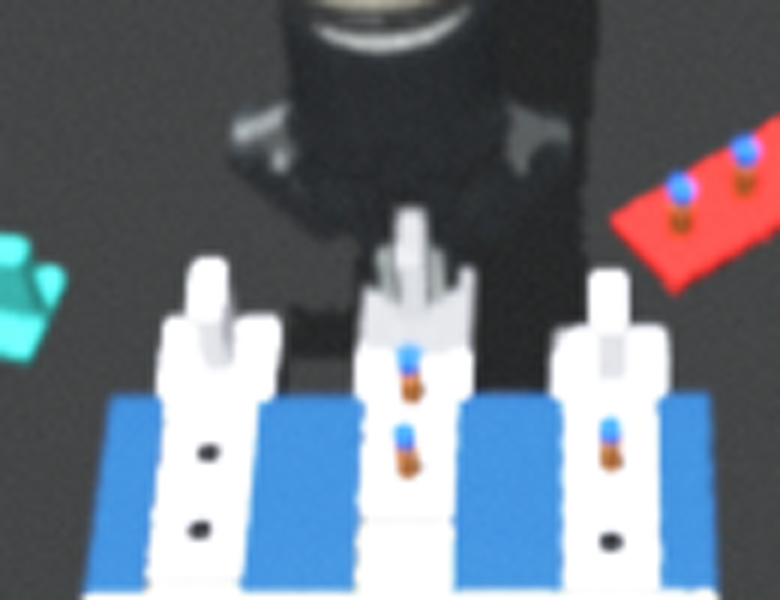

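The carrier slid 31 mm at (410,400) with both vials in place, and its neighbours haven't moved. I continue.

```bash
python3 -m creep '0 0 0 -7 0 -0.5 -1; 0 0 0 -15 0 -0.5 -1; 0 0 0 -23 0 -0.5 -1; 0 0 0 -31 0 -0.5 -1; 0 0 0 -39 0 -0.5 -1; 0 0 0 -47 0 -0.5 -1; 0 0 0 -55 0 -0.5 -1; 0 0 0 -63 0 -0.5 -1; 0 0 0 -70 0 -0.5 -1; 0 0 0 -70 0 -0.5 -1'; python3 -c "
from h import *
print(rows(.475-.045,.2596-.0055,.10,7)); save('scene','s4'); im=cv2.imread('pics/s4.png'); cv2.imwrite('pics/s4c.png',cv2.resize(im[120:240,220:376],(780,600),interpolation=cv2.INTER_CUBIC))"
```

```text
clock: 5.25
tcp_pos: [0.4811, -0.0614, 0.0416]
orientation: [3.136, 0.193, -0.002]
contact_force: [-0.0, 0.1, -1.6]
grip_width: 0.0112
gripper_force: 49.6
(array([-0.    ,  0.0013,  0.0009]), array([ -12. , -319.4,  -58.4]))
```

View pics/s4c.png

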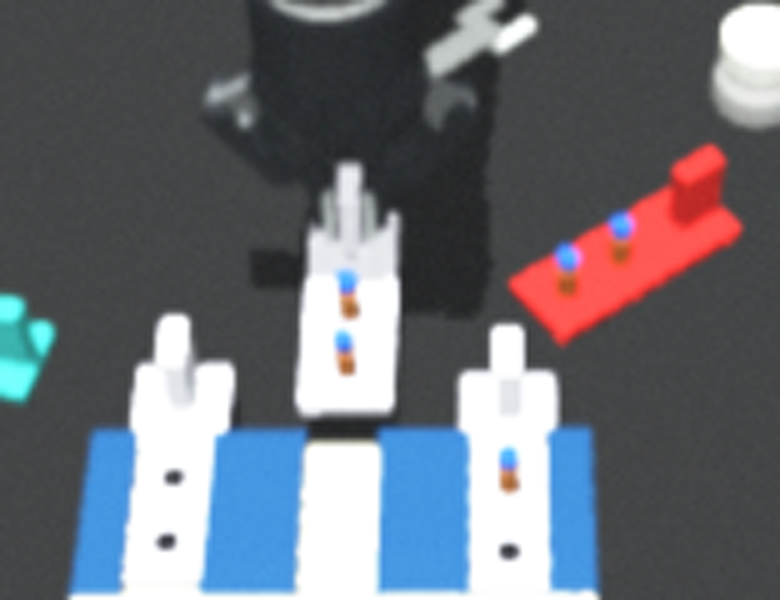

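The carrier is out and level, its rear end at (345,410) clear of the dock, with both vials in place. I lift it, then carry it above the tray.

```bash
python3 -m creep '0 0 0 -2 0 -8 -1; 0 0 0 -4 0 -25 -1; 0 0 0 -8 0 -50 -1; 0 0 0 -12 0 -75 -1; 0 0 0 -12 -10 -88 -1; 0 0 0 -12 -35 -90 -1; 0 0 0 -12 -75 -90 -1; 0 0 0 -12 -115 -90 -1; 0 0 0 -12 -155 -90 -1; 0 0 0 -12 -195 -90 -1'; python3 -m creep '0 0 0 0 -40 0 -1; 0 0 0 0 -75 0 -1; 0 0 0 0 -100 0 -1; 0 0 0 0 -115 10 -1; 0 0 0 0 -122 25 -1; 0 0 0 0 -124 40 -1; 0 0 0 0 -124 50 -1; 0 0 0 0 -124 50 -1; 0 0 0 0 -124 50 -1'
python3 - <<'E'
from h import *
o=status.get_obs(); z0=o["tcp_pos"][2]-.041+.033; print("plate z",z0)
for n in("top","scene"):
    im,d=save(n,n+"5"); W=cloud(n,d); x,y,z=W[...,0],W[...,1],W[...,2]
    m=((abs(z-z0)<.007)&(im.min(2)>90)&(x>.36)&(x<.6)&(y>.15)&(y<.4)).astype(np.uint8)
    k,l,st,ce=cv2.connectedComponentsWithStats(m); i=1+st[1:,4].argmax(); P=W[l==i]
    bx=cv2.boxPoints(cv2.minAreaRect(P[:,:2].astype(np.float32))); print(n,len(P),P[:,2].mean().round(4),bx.round(3).tolist(),bx.mean(0).round(4))
    cv2.imwrite(f"pics/{n}5c.png",im[100:300,:,::-1][:, (140 if n=="top" else 330):][:,:200])
a,b=[cv2.resize(cv2.imread(f"pics/{n}5c.png"),(400,400)) for n in("top","scene")]; cv2.imwrite("pics/v5.png",np.hstack([a,b]))
E
```

```text
clock: 6.55
tcp_pos: [0.4457, 0.1329, 0.1322]
orientation: [-3.135, -0.194, -0.001]
contact_force: [1.3, 0.3, -1.4]
grip_width: 0.0112
gripper_force: 49.6
clock: 7.68
tcp_pos: [0.4313, 0.2536, 0.082]
orientation: [3.136, 0.192, 0.001]
contact_force: [0.4, 0.5, -0.3]
grip_width: 0.0114
gripper_force: 49.6
plate z 0.07397107679745585
top 621 0.0727 [[0.44200000166893005, 0.2770000100135803], [0.4480000138282776, 0.2329999953508377], [0.5360000133514404, 0.24400000274181366], [0.5299999713897705, 0.2879999876022339]] [0.489  0.2601]
scene 575 0.073 [[0.4129999876022339, 0.27399998903274536], [0.4189999997615814, 0.23000000417232513], [0.5400000214576721, 0.24500000476837158], [0.5339999794960022, 0.289000004529953]] [0.4765 0.2594]
```

View pics/v5.png

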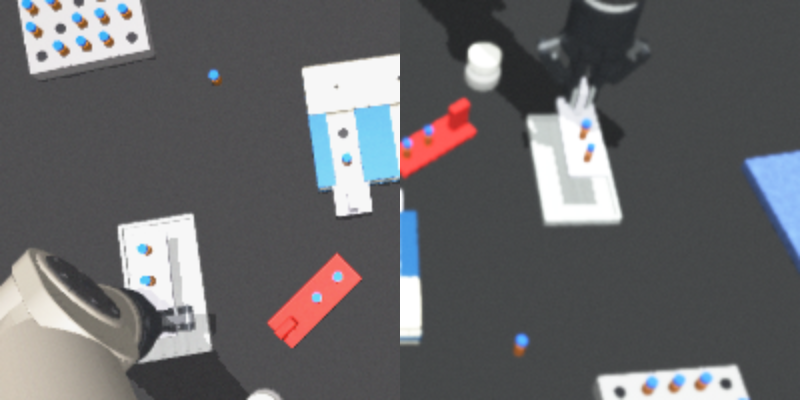

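The carrier, with both vials, hangs over the tray at crop-left (145,265). Its centre measures (0.476,0.259) against the tray's (0.474,0.260), and the yaw is 7° for both. I lower it.

```bash
python3 -m creep '0 0 0 0 0 12 -1; 0 0 0 0 0 28 -1; 0 0 0 0 0 44 -1; 0 0 0 0 0 54 -1; 0 0 0 0 0 58 -1; 0 0 0 0 0 59 -1; 0 0 0 0 0 60 -1; 0 0 0 0 0 60 -1; 0 0 0 0 0 60 -1'
```

```text
clock: 8.9
tcp_pos: [0.4312, 0.254, 0.0221]
orientation: [-3.135, -0.193, -0.001]
contact_force: [0.2, -1.1, -1.4]
grip_width: 0.0113
gripper_force: 49.6
```

```bash
python3 -m creep '0 0 0 0 0 0.4 -1; 0 0 0 0 0 0.8 -1; 0 0 0 0 0 1.2 -1; 0 0 0 0 0 1.2 -1; 0 0 0 0 0 1.2 -1'
```

```text
clock: 9.52
tcp_pos: [0.431, 0.2539, 0.0208]
orientation: [3.136, 0.194, 0.0]
contact_force: [-2.3, -0.8, 4.0]
grip_width: 0.0116
gripper_force: 50.3
```

The force has gone to +4 N, so it has landed. I open gently and retreat upwards.

```bash
python3 -m creep '0 0 0 0 0 0 -0.6; 0 0 0 0 0 0 -0.3; 0 0 0 0 0 0 0; 0 0 0 0 0 0 0; 0 0 0 0 0 0 0; 0 0 0 0 0 -10 0; 0 0 0 0 0 -40 0; 0 0 0 0 0 -90 0; 0 0 0 -20 0 -140 0; 0 0 0 -20 0 -140 0' 20; python3 -m creep '0 0 0 -10 50 0 0; 0 0 0 -10 110 0 0; 0 0 0 -10 170 0 0; 0 0 0 -10 230 0 0; 0 0 0 -10 230 0 0'
python3 - <<'E'
from h import *
for n in("top","scene"):
    im,d=save(n,n+"6"); W=cloud(n,d); x,y,z=W[...,0],W[...,1],W[...,2]
    w=(x>.36)&(x<.6)&(y>.15)&(y<.4)&(im.min(2)>90); m=(w&(abs(z-.012)<.005))
    q=w&(z>.045)&(z<.06); print(n,"tab top",np.nanmean(W[q],0).round(4),q.sum())
    print(" plate z",[(np.nanmean(z[w&(abs(x-c)<.012)&(abs(y-.26)<.008)])).round(4) for c in(.47,.495,.52)])
a=cv2.imread("pics/top6.png")[110:310,150:400]; b=cv2.imread("pics/scene6.png")[120:280,220:460]
cv2.imwrite("pics/v6.png",np.vstack([cv2.resize(a,(375,300)),cv2.resize(b,(375,250))])) if 0 else cv2.imwrite("pics/v6.png",np.hstack([cv2.resize(a,(400,320)),cv2.resize(b,(400,320))]))
E
```

```text
clock: 10.78
tcp_pos: [0.4121, 0.253, 0.1649]
orientation: [-3.132, -0.195, -0.01]
contact_force: [-0.1, 0.4, -0.5]
grip_width: 0.0427
gripper_force: 0.0
clock: 11.4
tcp_pos: [0.4291, 0.0171, 0.1601]
orientation: [3.135, 0.18, -0.002]
contact_force: [0.2, 1.1, -0.4]
grip_width: 0.0425
gripper_force: 0.0
top tab top [0.4283 0.2526 0.0516] 62
 plate z [np.float64(0.0164), np.float64(0.0124), np.float64(0.0151)]
scene tab top [0.4324 0.2532 0.0509] 49
 plate z [np.float64(0.0225), np.float64(0.0188), np.float64(0.0208)]
```

View pics/v6.png

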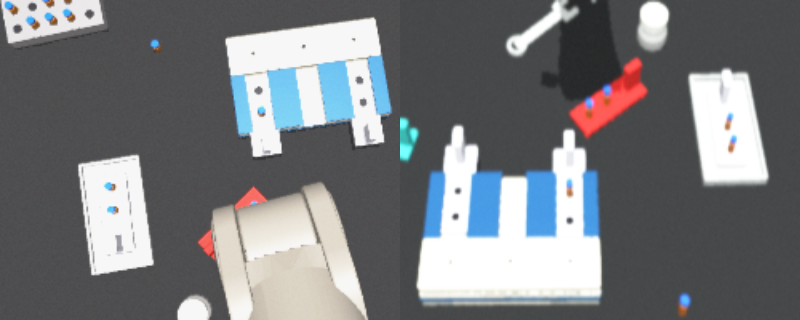

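The carrier lies flat in the tray at left (115,215), with its tab top at 51–52 mm where 52 is expected. Both vials are in, the other two carriers haven't moved, and the robot is clear.

```bash
python3 -c "
from bench import r
print(r.hand_in())"
```

```text
the job is handed in; nothing more can be done
None
```

The two-vial carrier was drawn straight out of the dock and lies flat in the steel tray with both vials still in it; the other two carriers are still in their channels, and the job was handed in at about 11.5 s (limit 37 s), with no verdict returned.

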